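Stand the slumped slide box back in its row

TASK

The yellow slide box has slumped over against the specimen jar and sticks out of its row towards the robot. Using only gentle pushes of the fingertips (grip and lift nothing; the boxes are full of glass), stand it upright again right beside the other slide boxes and push its front end in flush with theirs. Leave the other boxes, the jar, the Petri dish and the blue forceps where they are.

Things in the scene. Friction and masses are not known exactly. Their poses are not given: they have to be found in the camera images.
- box_yellow: Slide box full of glass slides, on edge: 165 mm deep (x), 34 thick (y), 150 tall (z), about 0.4 kg, loose; steel clasp on top, blank white card on the front (-x) end; origin at centre of underside. Yellow. Leans about 0.40 rad to the row's +y, turned on its outer bottom edge; its top outer edge is 138 mm up, overhanging the jar lid it rests on by about 20 mm. Front 20-40 mm out of the row. Within 12 degrees of upright it drops back onto its underside
- bookend: Wooden bookend fixed at the row's -y end, 150 mm deep, 140 tall, foot reaching 108 mm to -y. Origin: bench height, middle of the face touching the boxes. y runs along the row, x back from the robot, z up. Three boxes fill y = 0 to 104 mm, centred at x = 0, fronts at x = -82 mm. Set back, the yellow box is at x = 0, y = 121-126 mm
- box_blue: Slide box full of glass slides, on edge: 165 mm deep (x), 34 thick (y), 150 tall (z), about 0.4 kg, loose; steel clasp on top, blank white card on the front (-x) end; origin at centre of underside. Blue, upright in the row
- box_green: Slide box full of glass slides, on edge: 165 mm deep (x), 34 thick (y), 150 tall (z), about 0.4 kg, loose; steel clasp on top, blank white card on the front (-x) end; origin at centre of underside. Green, upright in the row
- box_white: Slide box full of glass slides, on edge: 165 mm deep (x), 34 thick (y), 150 tall (z), about 0.4 kg, loose; steel clasp on top, blank white card on the front (-x) end; origin at centre of underside. White, upright in the row
- jar: Glass specimen jar with a black lid, 74 mm diameter, 90 mm tall, 0.4 kg, loose, with snail shells inside; the yellow box leans on its lid. Origin at the centre of its underside
- dish: Closed clear Petri dish, 90 mm diameter, 15 mm tall, loose on the bench in front of the jar. Origin at the centre of its underside
- forceps: Blue plastic forceps lying on the bench in front of the bookend, 120 mm long (x), about 30 mm wide, 8 mm high. Origin at the middle at bench height
There are look-alikes about, which are no part of the job. There is more than one size of the box_yellow; the job needs the largest. Several things have the shape of the box_white; the one meant has the colours described above.

How it is judged:
By the outcome, as a careful person would: the job done as asked, in the order asked, and still so for the second after the job is handed in, with the robot touching nothing.
It also fails if it takes over 43 s, if anything falls off the work surface, if the arm or the gripper's body presses on something with over 40 N, if the wrist force passes 120 N, or if a joint passes its speed limit or range.

ROBOT

A 6-joint arm with a two-finger parallel gripper is mounted at the origin on the work surface. World frame = base frame: x ahead of the robot, y to its left, z up, the work surface at z = 0. Lengths are in m, angles in rad, forces in N, time in s.
With the tool pointing down it reaches from about 0.375 to 0.975 m from the base axis. Payload 3.8 kg.
Tool frame: the origin (TCP) lies on the centre line of the jaws, within the pads' length; the fingertips stand arm.tcp_to_tips ahead of it and the grasp point (between the pads) lies 5 mm behind it (arm.tcp_to_tips is the distance from the TCP to the fingertips, in m); z points along the fingers, y is the direction in which the jaws open and shut (so a half turn about z gives the same grasp; the last joint's range is limited). The gripper opens to 88 mm and grips with 3 to 60 N. Pads are 18 mm wide; open, the fingers measure 123 mm over their backs; the gripper's body (75 mm by 187 mm) begins 45 mm behind the grasp point.
Start: joints at [1.212, 0.264, 1.604, -0, 1.274, -0.037], TCP at [0.213, 0.64, 0.253] pointing down, gripper open.
Joint ranges: [-2.63, 2.63], [-0.94, 2.18], [0.31, 2.57], [-1.31, 4.45], [0, 2.66], [-2.55, 2.55]. Speed limits (rad/s): [2.57, 2.57, 3.14, 3.14, 3.14, 3.14].

INTERFACE

Orientations are given as a rotation vector (axis times angle).
In Python, from workcell import arm gives the robot as it stands.
- The arm moves only by the tool carry_out, never from a script. Its argument "commands" is a list of rows, each a list of 6 numbers: the shift along the tool's x, y, z in cm, then the turn, a rotation vector about the tool's x, y, z in degrees. A call has 1 to 12 rows; each row is the pose to reach, as a shift and turn from the pose commanded when the call began, along the tool's axes at that moment; what a row does not reach only later rows make up. A row lasts 1/12 s, in which the tool goes at most 41.7 mm and 7.16 degrees, less where a joint would pass 70% of its speed; a pose out of reach is approached as far as the arm can. A call with a gripper value outside its range is refused whole. "fingers" is the opening, from -1 (shut) to 1 (fully open), set as the call begins (left out, the last holds). The fingers move at their own pace and stop on an object; "squeeze" is the grip in N (left out, the last holds). Time passes only in rows, so rows that repeat a pose let the fingers close. It gives the time, the measured TCP pose, the force and the opening at its end, in the units of the state.
- arm.read_state(): the state, without advancing time (a new reading comes with each control period).
- arm.camera(name): name is "scene" or "top" or "wrist"; returns a dict with "image" (400x640x3 uint8, blue, green, red), "K" (3x3 intrinsics, pixels), "k1" (the pictures are not rectified: a ray, as slopes to the right and down, at radius r is drawn at 1 + k1 r^2 times it, then the intrinsics apply), "extrinsics" (4x4, takes a point from camera to world coordinates); the wrist camera has in their place "mount" (4x4, takes a point from camera to tool coordinates, whose origin is the TCP and whose axes are the flange's). Camera axes: x right, y down, z forward; pixel columns grow to the right and rows downward; lengths in m; the calibration is good to about 2 mm. A picture is of the moment at which its call begins: read the wrist's pose just before it. There is no depth.
- arm.job_done(): hands the job in, once; it reports no verdict.
The state is a dict: "time": time; "joint_pos": joint angles; "joint_velocities": joint speeds; "effort": joint torques, N m; "position": TCP position; "ee_rot": TCP orientation; "ft_force": force on the tool from outside, world axes, zero at the start; "moment": the same for the moment, N m; "finger_gap": opening from 0.0 (shut) to 1.0 (fully open).
Only numpy, scipy, OpenCV 4.12 (cv2) and the standard library are available. Lean on these libraries where they do the work, as an engineer would, in place of code of your own. Each camera call takes 0.05 s, during which the arm holds its last target.

## Working session

There is one attempt and no reset: what is moved stays moved. The work goes in short steps, Python scripts to look and compute and a tool call to move; the robot and the scene stay as the last step left them, time stands still between calls to the robot, and variables do not carry over. Pictures are saved under pics/ and viewed, and the job is handed in when it is done.

Besides the shell and the picture viewer there is one more tool, called after "Request:" by a JSON object that holds its "method" and its "body". carry_out: Moves the arm, as the interface text tells. Its arguments: {"type":"object","properties":{"commands":{"type":"array"},"fingers":{"type":"number"},"squeeze":{"type":"number"}},"required":["commands"]}

```bash
mkdir -p pics; ls; cat > h.py <<'E'
from workcell import arm
import cv2, numpy as np
from scipy.spatial.transform import Rotation as R
def cam(n):
    s=arm.read_state(); c=arm.camera(n); c['s']=s
    if 'extrinsics' not in c or c.get('extrinsics') is None:
        T=np.eye(4);T[:3,:3]=R.from_rotvec(s['ee_rot']).as_matrix();T[:3,3]=s['position'];c['E']=T@np.array(c['mount'])
    else: c['E']=np.array(c['extrinsics'])
    c['K']=np.array(c['K'])
    return c
def proj(c,P):
    P=np.atleast_2d(P); q=(np.linalg.inv(c['E'])@np.c_[P,np.ones(len(P))].T)[:3]
    a=q[:2]/q[2]; a=a*(1+c['k1']*(a**2).sum(0)); K=c['K']
    return np.c_[K[0,0]*a[0]+K[0,2],K[1,1]*a[1]+K[1,2]]
def ray(c,uv):
    K=c['K'];d=np.array([(uv[0]-K[0,2])/K[0,0],(uv[1]-K[1,2])/K[1,1]]);a=d.copy()
    for _ in range(30): a=d/(1+c['k1']*(a@a))
    v=c['E'][:3,:3]@np.r_[a,1]; return c['E'][:3,3],v
def atz(c,uv,z):
    o,v=ray(c,uv); return o+v*(z-o[2])/v[2]
def tri(c1,u1,c2,u2):
    o,v=ray(c1,u1);p,w=ray(c2,u2);A=np.c_[v,-w];t=np.linalg.lstsq(A,p-o,rcond=None)[0]
    a=o+v*t[0];b=p+w*t[1];return (a+b)/2,np.linalg.norm(a-b)
E
python3 - <<'E'
from h import *
import pickle
s=arm.read_state();print(s, arm.tcp_to_tips)
for n in ['scene','top','wrist']:
    c=cam(n); cv2.imwrite(f'pics/{n}0.png',c['image']); pickle.dump(c,open(n+'0.pkl','wb')); print(n,c['E'].round(3).tolist())
E
```

```text
pics
{'time': 0.0, 'joint_pos': array([ 1.21213697e+00,  2.64757331e-01,  1.60533941e+00, -4.63466571e-05,
        1.27370022e+00, -3.68915406e-02]), 'joint_velocities': array([-6.30897875e-06,  5.67686744e-04,  3.92757159e-04,  7.27713828e-04,
        5.00000557e-04, -3.63943291e-04]), 'effort': array([-7.78989252e-04, -5.02107811e+01, -3.56873202e+01,  7.27737509e-02,
        2.95290502e-02, -2.10170479e-04]), 'position': array([0.21324072, 0.6397296 , 0.25140384]), 'ee_rot': array([-0.50317029, -3.10063931,  0.00340827]), 'ft_force': array([ 0.34249086, -0.07868115, -0.4642525 ]), 'moment': array([ 0.01058935, -0.05564112, -0.025285  ]), 'finger_gap': 0.9966412939431635} 0.014
scene [[0.975, 0.212, -0.064, 0.675], [0.221, -0.929, 0.296, -0.388], [0.003, -0.303, -0.953, 1.134], [0.0, 0.0, 0.0, 1.0]]
top [[-0.007, -0.988, 0.155, 0.414], [-1.0, 0.006, -0.003, -0.042], [0.002, -0.155, -0.988, 1.188], [0.0, 0.0, 0.0, 1.0]]
wrist [[0.316, 0.899, 0.304, 0.134], [0.949, -0.299, -0.102, 0.667], [-0.001, 0.321, -0.947, 0.385], [0.0, 0.0, 0.0, 1.0]]
```

View pics/scene0.png

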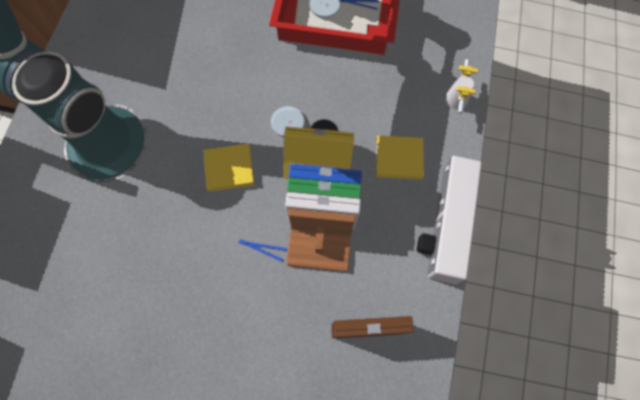

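View pics/top0.png

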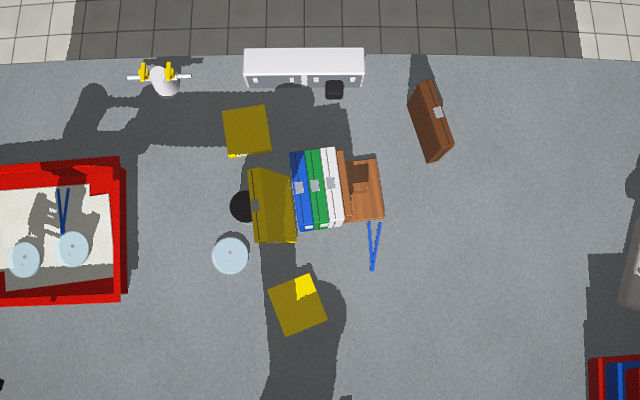

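View pics/wrist0.png

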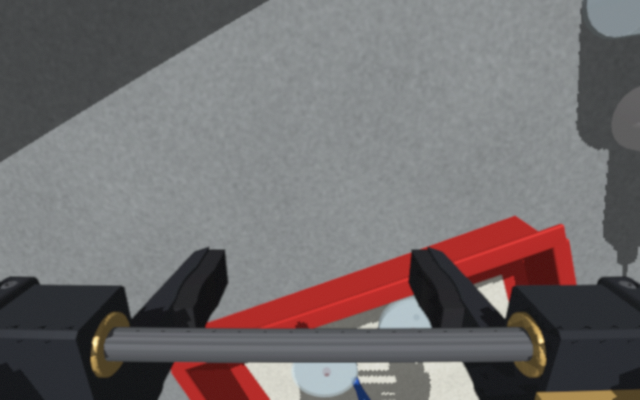

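The scene picture (blurred) shows the row at about (325,190) and the yellow box leaning at (318,147). In the top picture, yellow is at (272,205), the jar lid at (241,206), the dish at (230,255) and the forceps at (373,245). I'll enlarge both.

```bash
python3 - <<'E'
import cv2
a=cv2.imread('pics/top0.png')[130:290,200:400];cv2.imwrite('pics/topc0.png',cv2.resize(a,None,fx=4,fy=3.75*4/3.75*0.9375,interpolation=2) if 0 else cv2.resize(a,(750,600),interpolation=2))
a=cv2.imread('pics/scene0.png')[95:285,225:435];cv2.imwrite('pics/scenec0.png',cv2.resize(a,None,fx=3,fy=3,interpolation=2))
E
```

```text
(no output)
```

View pics/topc0.png

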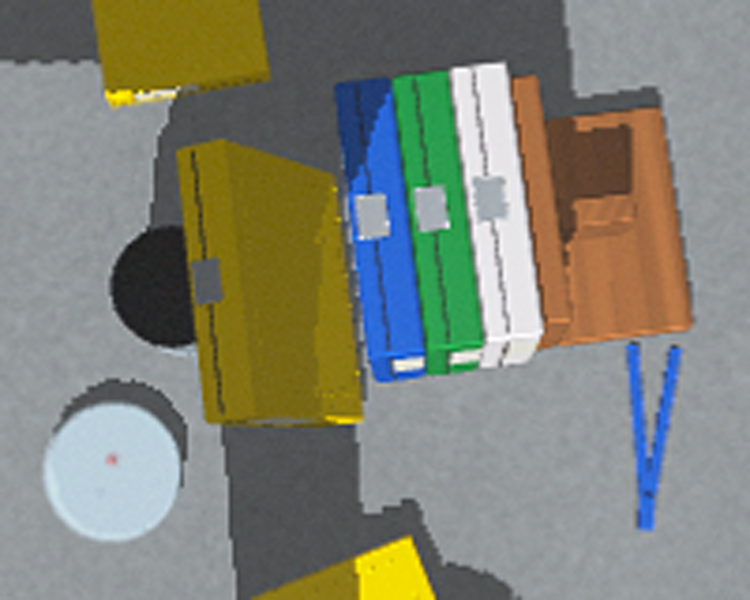

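View pics/scenec0.png

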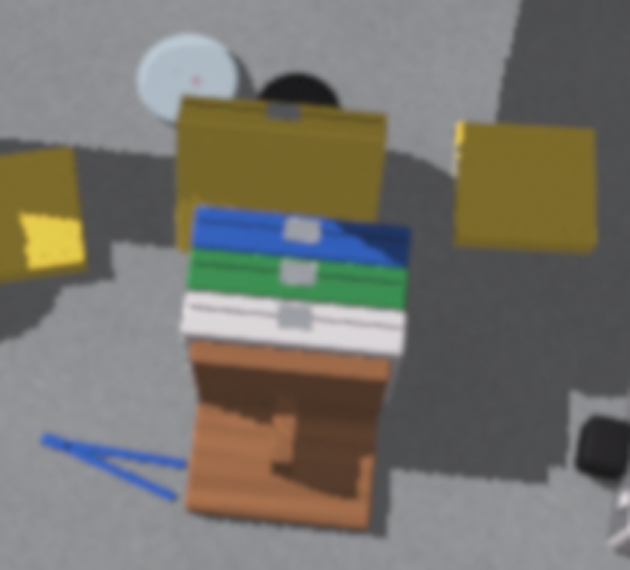

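```bash
cat >> h.py <<'E'
def crop(u,v,f=3.75,x0=200,y0=130): return (x0+u/f,y0+v/f)
def T2(p,pose):
    x,y,a=pose;c,s=np.cos(a),np.sin(a);p=np.atleast_2d(p).astype(float)
    q=p.copy();q[:,0]=x+c*p[:,0]-s*p[:,1];q[:,1]=y+s*p[:,0]+c*p[:,1];return q
E
python3 - <<'E'
from h import *
import pickle
from scipy.optimize import least_squares
t=pickle.load(open('top0.pkl','rb'));
pts=[((451,68),(.0825,.0345)),((507,63),(.0825,0)),((393,77),(.0825,.069)),((335,83),(.0825,.104)),((372,358),(-.0825,.104)),((543,333),(-.0825,0))]
L=np.array([[a,b,.15] for _,(a,b) in pts]);U=np.array([crop(*u) for u,_ in pts])
r=least_squares(lambda p:(proj(t,T2(L,p))-U).ravel(),[.5,0,0]);print(r.x,np.degrees(r.x[2]),r.fun.round(1))
row=r.x
# yellow: unknown x,y (row frame pivot front?), yaw, lean. outer bottom edge is pivot
def ybox(p,l):
    x,y,a,th=p  # pivot edge centre at x,y; l: (lx, ly from -.034(inner)..0(outer), z)
    l=np.atleast_2d(l).astype(float);c,s=np.cos(th),np.sin(th)
    # leaning to +y : top goes +y
    yy=l[:,1]*c+l[:,2]*s; zz=-l[:,1]*s+l[:,2]*c
    return T2(np.c_[l[:,0],yy,zz],(x,y,a))
# inner bottom edge raised; top corners
YP=[((178,150),(.0825,0,.15)),((225,140),(.0825,-.034,.15)),((333,178),(.0825,-.034,0)),((363,420),(-.0825,-.034,0)),((207,420),(-.0825,0,.15)),((243,420),(-.0825,-.034,.15))]
L=np.array([b for _,b in YP]);U=np.array([crop(*u) for u,_ in YP])
r2=least_squares(lambda p:(proj(t,ybox(p,L))-U).ravel(),[row[0],row[1]+.14,row[2],.4]);print(r2.x,np.degrees(r2.x[2:]),r2.fun.round(1))
def torow(P):
    P=np.atleast_2d(P);c,s=np.cos(row[2]),np.sin(row[2]);d=P[:,:2]-row[:2];return np.c_[c*d[:,0]+s*d[:,1],-s*d[:,0]+c*d[:,1],P[:,2:]]
print('yellow corners row',torow(ybox(r2.x,[[s*.0825,b,z] for s in(-1,1) for b in(-.034,0) for z in(0,.15)])).round(3))
j=atz(t,crop(172-0,285),.09); print('jar lid left pts', torow(atz(t,crop(110,287),.09)),torow(atz(t,crop(165,226),.09)))
d=atz(t,crop(112,472),.015);print('dish',torow(d)); 
print('forceps',torow(np.array([atz(t,crop(*q),.005) for q in[(633,345),(676,348),(646,528)]])).round(3), row)
E
```

```text
[ 0.61848147 -0.10250932  0.12374462] 7.0900445572890884 [-0.1 -0.1  0.4 -0.7 -0.2 -0.5 -0.4 -0.1 -1.   0.5  1.3  0.9]
[0.57546732 0.03856136 0.10327722 0.40092234] [ 5.91734894 22.97115799] [-0.9 -0.5 -0.  -0.7  0.8 -0.8 -0.3  1.1 -1.9  1.5  2.3 -0.5]
yellow corners row [[-0.108  0.116  0.013]
 [-0.107  0.174  0.151]
 [-0.108  0.147  0.   ]
 [-0.107  0.206  0.138]
 [ 0.057  0.112  0.013]
 [ 0.058  0.171  0.151]
 [ 0.057  0.144  0.   ]
 [ 0.058  0.202  0.138]]
jar lid left pts [[-0.01123813  0.25634009  0.09      ]] [[0.02206231 0.21871893 0.09      ]]
dish [[-0.11866759  0.27942045  0.015     ]]
forceps [[-0.08  -0.067  0.005]
 [-0.085 -0.094  0.005]
 [-0.199 -0.058  0.005]] [ 0.61848147 -0.10250932  0.12374462]
```

```bash
cat >> h.py <<'E'
row=np.array([0.61848147,-0.10250932,0.12374462])
def torow(P):
    P=np.atleast_2d(P);c,s=np.cos(row[2]),np.sin(row[2]);d=P[:,:2]-row[:2];return np.c_[c*d[:,0]+s*d[:,1],-s*d[:,0]+c*d[:,1],P[:,2:]]
def delta(tiprow):
    """shift cm / turn deg for tips at row-frame point, tool x along row +y, z down"""
    s=arm.read_state();Rm=R.from_rotvec(s['ee_rot']).as_matrix()
    p=T2([tiprow],row)[0]+[0,0,arm.tcp_to_tips]
    a=row[2];xt=np.array([-np.sin(a),np.cos(a),0]);zt=np.array([0,0,-1.]);Rt=np.c_[xt,np.cross(zt,xt),zt]
    print('t',round(s['time'],2),'tips row now',torow(s['position']+Rm[:,2]*arm.tcp_to_tips).round(4),'F',s['ft_force'].round(2),'gap',round(s['finger_gap'],2))
    print('delta cm',(Rm.T@(p-s['position'])*100).round(2),'turn',np.degrees(R.from_matrix(Rm.T@Rt).as_rotvec()).round(2))
E
python3 - <<'E'
from h import *
delta([-.025,.26,.2])
E
```

```text
t 0.15 tips row now [[-0.3105  0.7867  0.2377]] F [0.29 0.84 0.53] gap 1.0
delta cm [-48.46 -35.22   3.83] turn [-9.000e-02  5.000e-02  6.447e+01]
```

Request:
{"method": "carry_out", "body": {"commands": [[-3,-2,0,0,0,6],[-6,-4.3,0,0,0,13],[-9.2,-6.7,0,0,0,20],[-12.4,-9,0,0,0,27],[-15.6,-11.3,0,0,0,34],[-18.8,-13.6,0,0,0,41],[-22,-16,0,0,0,48],[-25,-18.2,0,0,0,54],[-28,-20.4,0,0,0,60],[-31,-22.5,0,0,0,64.5],[-33,-24,0,0,0,64.5],[-33,-24,0,0,0,64.5]], "fingers": -1, "squeeze": 5}}

```text
time: 1.15
position: [0.4528, 0.3046, 0.2525]
ee_rot: [2.084, 2.348, -0.001]
ft_force: [0.7, -0.1, 0.2]
finger_gap: 0.12
```

```bash
python3 - <<'E'
from h import *
delta([-.025,.245,.2])
E
```

```text
t 1.15 tips row now [[-0.1142  0.4244  0.2385]] F [ 0.69 -0.1   0.17] gap 0.12
delta cm [-17.89   9.01   3.89] turn [ 0.03  0.11 -0.28]
```

Request:
{"method": "carry_out", "body": {"commands": [[-3.5,1.8,0.5,0,0,0],[-7,3.6,1.2,0,0,0],[-10.5,5.4,2,0,0,0],[-14,7.2,3,0,0,0],[-16.5,8.5,3.7,0,0,0],[-17.9,9,3.9,0,0,-0.2],[-17.9,9,3.9,0,0,-0.2],[-17.9,9,3.9,0,0,-0.2]]}}

```text
time: 1.82
position: [0.5617, 0.1418, 0.2131]
ee_rot: [-2.077, -2.355, 0.001]
ft_force: [-0.9, 0.2, 0.3]
finger_gap: 0.005
```

```bash
python3 - <<'E'
from h import *
import pickle
delta([-.025,.245,.104])
for n in ['top','wrist']:
    c=cam(n); pickle.dump(c,open(n+'1.pkl','wb')); cv2.imwrite(f'pics/{n}1.png',c['image'])
a=cv2.imread('pics/top1.png')[130:290,180:380];cv2.imwrite('pics/topc1.png',cv2.resize(a,(750,600),interpolation=2))
E
```

```text
t 1.82 tips row now [[-0.0262  0.2494  0.1991]] F [-0.95  0.17  0.32] gap 0.0
delta cm [-0.45  0.13  9.51] turn [-0.08 -0.04  0.08]
```

View pics/topc1.png

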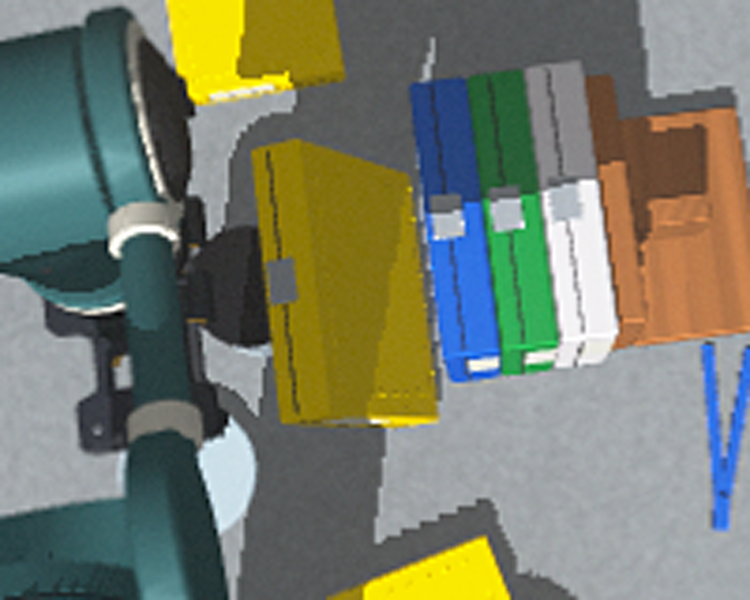

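View pics/wrist1.png

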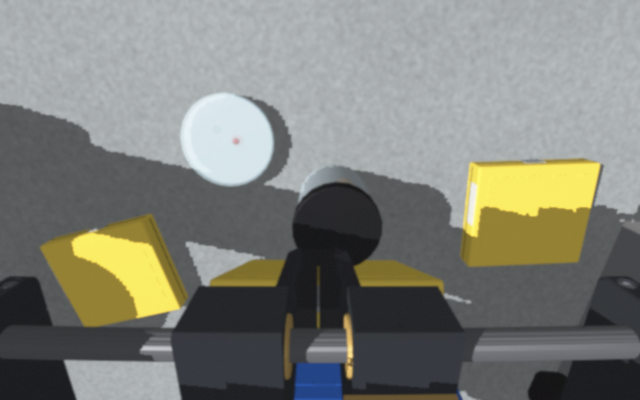

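```bash
python3 - <<'E'
from h import *
import pickle
c=pickle.load(open('wrist1.pkl','rb'));t=pickle.load(open('top1.pkl','rb'))
print('jar L,R,top', [torow(atz(c,q,.09)).round(3) for q in[(292,225),(382,230),(337,183)]])
print('dish',torow(atz(c,(227,140),.015)).round(3))
for q in [(212,285),(443,285)]: print('yellow bits z.138',torow(atz(c,q,.138)).round(3))
for q in [(252,150),(283,420)]:print('top edge',torow(atz(t,crop(*q,x0=180),.138)).round(3))
E
```

```text
jar L,R,top [array([[-0.047,  0.225,  0.09 ]]), array([[0.026, 0.22 , 0.09 ]]), array([[-0.012,  0.26 ,  0.09 ]])]
dish [[-0.115  0.282  0.015]]
yellow bits z.138 [[-0.101  0.199  0.138]]
yellow bits z.138 [[0.062 0.199 0.138]]
top edge [[0.057 0.201 0.138]]
top edge [[-0.104  0.201  0.138]]
```

Request:
{"method": "carry_out", "body": {"commands": [[0,0.2,2.5,0,0,0],[0,0.2,5,0,0,0],[0,0.2,7,0,0,0],[0,0.2,8.5,0,0,0],[0,0.2,9.3,0,0,0],[0,0.2,9.5,0,0,0],[0,0.2,9.5,0,0,0],[0,0.2,9.5,0,0,0]]}}

```text
time: 2.58
position: [0.5646, 0.1428, 0.1199]
ee_rot: [2.075, 2.358, 0.002]
ft_force: [0.2, -0.5, 0.1]
finger_gap: 0.005
```

```bash
python3 - <<'E'
from h import *
delta([-.023,.21,.104])
E
```

```text
t 2.58 tips row now [[-0.0232  0.25    0.1059]] F [ 0.25 -0.46  0.13] gap 0.0
delta cm [-4.    0.    0.19] turn [ 0.11 -0.01  0.22]
```

Request:
{"method": "carry_out", "body": {"commands": [[-0.6,0,0.1,0,0,0],[-1.2,0,0.1,0,0,0],[-1.8,0,0.1,0,0,0],[-2.3,0,0.1,0,0,0],[-2.6,0,0.1,0,0,0],[-2.9,0,0.1,0,0,0],[-3.2,0,0.1,0,0,0],[-3.5,0,0.1,0,0,0],[-3.8,0,0.1,0,0,0],[-4.1,0,0.1,0,0,0],[-4.4,0,0.1,0,0,0],[-4.7,0,0.1,0,0,0]]}}

```text
time: 3.58
position: [0.5699, 0.0952, 0.1177]
ee_rot: [2.076, 2.358, -0.0]
ft_force: [-0.3, -0.3, -0.1]
finger_gap: 0.004
```

```bash
python3 - <<'E'
from h import *
delta([-.023,.165,.104])
c=cam('top');a=c['image'][130:290,180:380];cv2.imwrite('pics/topc2.png',cv2.resize(a,(750,600),interpolation=2))
E
```

```text
t 3.58 tips row now [[-0.0238  0.2021  0.1037]] F [-0.3  -0.35 -0.08] gap 0.0
delta cm [-3.71  0.07 -0.03] turn [-0.    0.    0.18]
```

View pics/topc2.png

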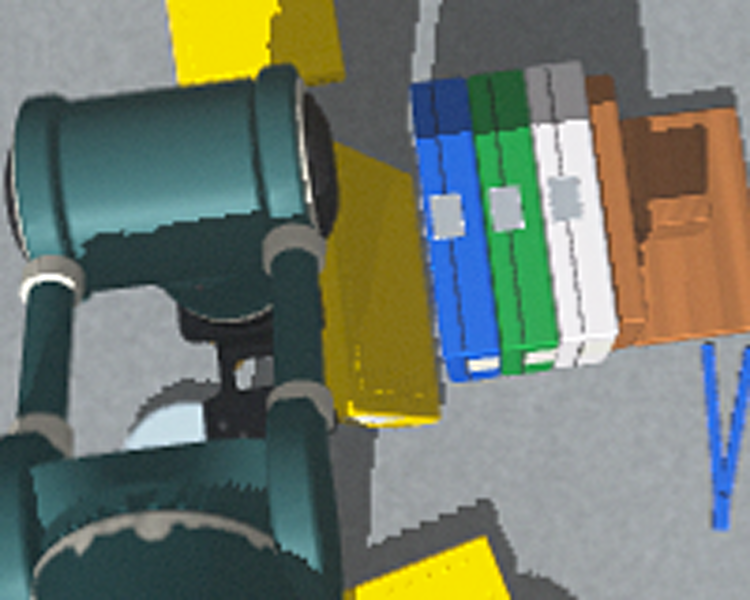

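The arm now hides most of the box in the top view. The row hasn't changed, so I'll keep pushing gently.

Request:
{"method": "carry_out", "body": {"commands": [[-0.3,0,0,0,0,0],[-0.6,0,0,0,0,0],[-0.9,0,0,0,0,0],[-1.2,0,0,0,0,0],[-1.5,0,0,0,0,0],[-1.8,0,0,0,0,0],[-2.1,0,0,0,0,0],[-2.4,0,0,0,0,0],[-2.6,0,0,0,0,0],[-2.8,0,0,0,0,0],[-3.0,0,0,0,0,0],[-3.2,0,0,0,0,0]]}}

```text
time: 4.63
position: [0.574, 0.0634, 0.1177]
ee_rot: [-2.076, -2.358, -0.0]
ft_force: [-0.6, 0.7, -0.9]
finger_gap: 0.008
```

```bash
python3 - <<'E'
from h import *
delta([-.023,.165,.104])
for n in ['scene','wrist']:
    c=cam(n); cv2.imwrite(f'pics/{n}3.png',c['image'])
a=cv2.imread('pics/scene3.png')[95:285,225:435];cv2.imwrite('pics/scenec3.png',cv2.resize(a,None,fx=3,fy=3,interpolation=2))
E
```

```text
t 4.63 tips row now [[-0.0237  0.1702  0.1037]] F [-0.63  0.67 -0.93] gap 0.01
delta cm [-0.52  0.07 -0.03] turn [ 0.   -0.    0.17]
```

View pics/scenec3.png

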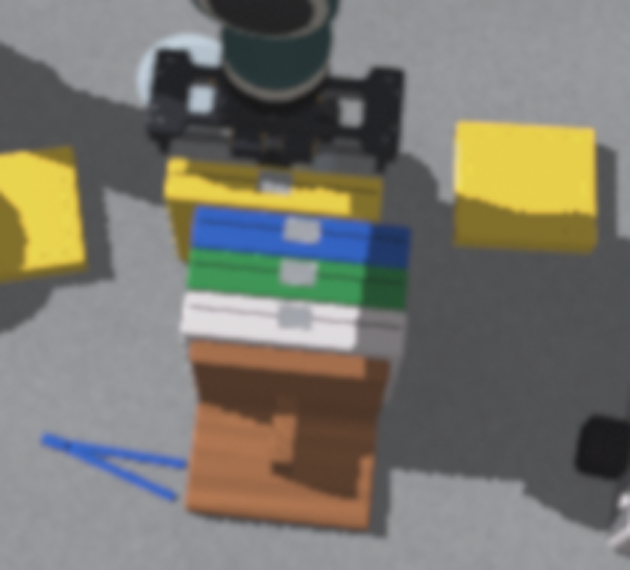

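View pics/wrist3.png

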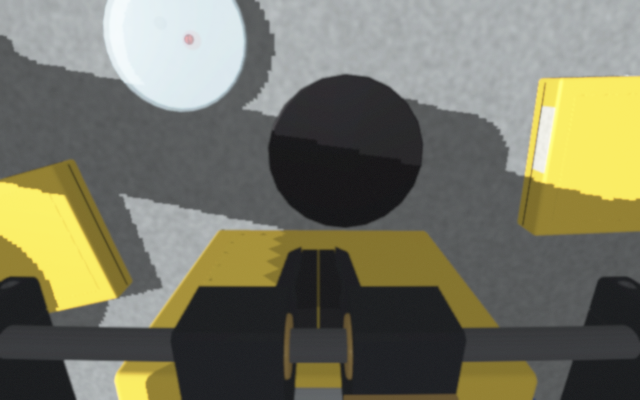

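The box looks nearly upright, with its outer face visible below the fingers. I'll press it slowly towards the row and watch the force.

Request:
{"method": "carry_out", "body": {"commands": [[-0.2,0,0,0,0,0],[-0.4,0,0,0,0,0],[-0.6,0,0,0,0,0],[-0.8,0,0,0,0,0],[-1.0,0,0,0,0,0],[-1.2,0,0,0,0,0],[-1.4,0,0,0,0,0],[-1.5,0,0,0,0,0],[-1.6,0,0,0,0,0]]}}

```text
time: 5.48
position: [0.576, 0.0477, 0.1178]
ee_rot: [-2.076, -2.357, -0.0]
ft_force: [-0.7, 1.3, 0.8]
finger_gap: 0.006
```

```bash
python3 - <<'E'
from h import *
delta([-.023,.147,.104])
for n in ['scene','wrist']:
    c=cam(n); cv2.imwrite(f'pics/{n}4.png',c['image'])
a=cv2.imread('pics/scene4.png')[95:285,225:435];cv2.imwrite('pics/scenec4.png',cv2.resize(a,None,fx=3,fy=3,interpolation=2))
E
```

```text
t 5.48 tips row now [[-0.0236  0.1543  0.1038]] F [-0.67  1.3   0.81] gap 0.01
delta cm [-0.73  0.06 -0.02] turn [ 0.   -0.02  0.16]
```

View pics/scenec4.png

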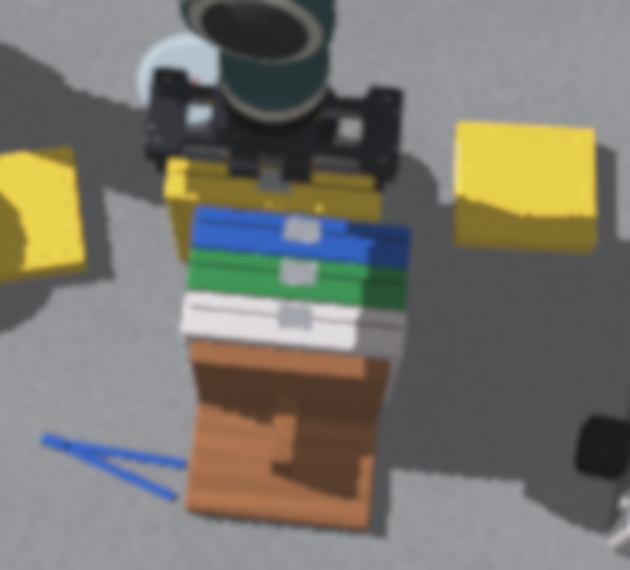

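View pics/wrist4.png

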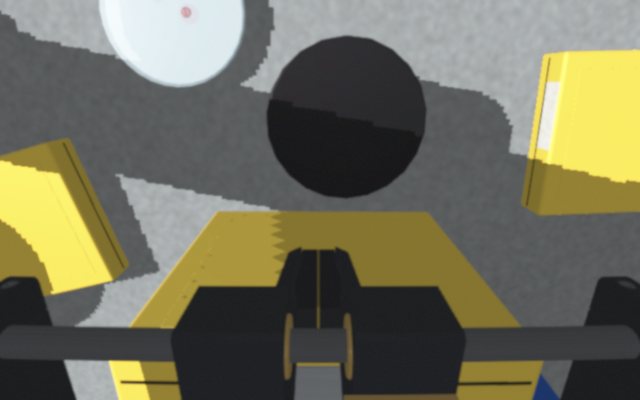

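Request:
{"method": "carry_out", "body": {"commands": [[-0.1,0,0,0,0,0],[-0.2,0,0,0,0,0],[-0.3,0,0,0,0,0],[-0.4,0,0,0,0,0],[-0.5,0,0,0,0,0],[-0.6,0,0,0,0,0],[-0.6,0,0,0,0,0]]}}

```text
time: 6.17
position: [0.5766, 0.0435, 0.1179]
ee_rot: [-2.076, -2.355, -0.004]
ft_force: [-0.4, 8.7, 1.1]
finger_gap: 0.006
```

```bash
python3 - <<'E'
from h import *
delta([-.023,.144,.104])
for n in ['wrist']:
    c=cam(n); cv2.imwrite(f'pics/{n}5.png',c['image'])
a=c['image'][150:400,80:580];cv2.imwrite('pics/wristc5.png',cv2.resize(a,(800,400),interpolation=2))
for z in (0,):
  for q in [(218,204),(430,204)]: print(torow(atz(c,q,z)).round(4))
E
```

```text
t 6.17 tips row now [[-0.0235  0.1502  0.1039]] F [-0.44  8.71  1.12] gap 0.01
delta cm [-0.61  0.05 -0.01] turn [ 0.02 -0.19  0.12]
[[-0.1014  0.1448  0.    ]]
[[0.0637 0.1452 0.    ]]
```

View pics/wristc5.png

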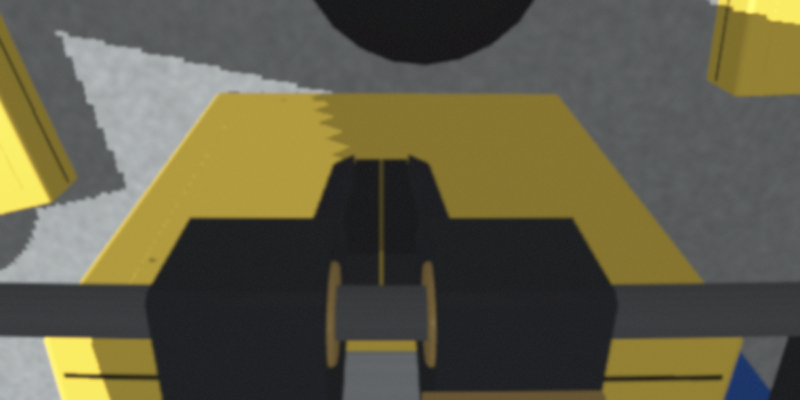

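The force is 8.7 N. The box's top meets blue while its bottom outer edge is still at y≈0.144. I'll press a little more and check again.

Request:
{"method": "carry_out", "body": {"commands": [[0,0,0.3,0,0,0],[0,0,0.6,0,0,0],[-0.1,0,0.6,0,0,0],[-0.2,0,0.6,0,0,0],[-0.3,0,0.6,0,0,0],[-0.3,0,0.6,0,0,0]]}}

```text
time: 6.72
position: [0.5774, 0.0425, 0.1122]
ee_rot: [-2.076, -2.353, -0.008]
ft_force: [0.2, 14.1, 2.1]
finger_gap: 0.006
```

```bash
python3 - <<'E'
from h import *
delta([-.023,.144,.104])
for n in ['wrist']:
    c=cam(n); cv2.imwrite(f'pics/{n}6.png',c['image'])
a=c['image'][150:400,80:580];cv2.imwrite('pics/wristc6.png',cv2.resize(a,(800,400),interpolation=2))
for z in (0,):
  for v in [202,204,206,208]: print(v,torow(atz(c,(218,v),z)).round(4))
E
```

```text
t 6.72 tips row now [[-0.0228  0.149   0.0982]] F [ 0.16 14.13  2.09] gap 0.01
delta cm [-0.49 -0.02 -0.58] turn [ 0.1  -0.36  0.09]
202 [[-0.0986  0.1477  0.    ]]
204 [[-0.0988  0.1461  0.    ]]
206 [[-0.0989  0.1445  0.    ]]
208 [[-0.0991  0.1429 -0.    ]]
```

View pics/wristc6.png

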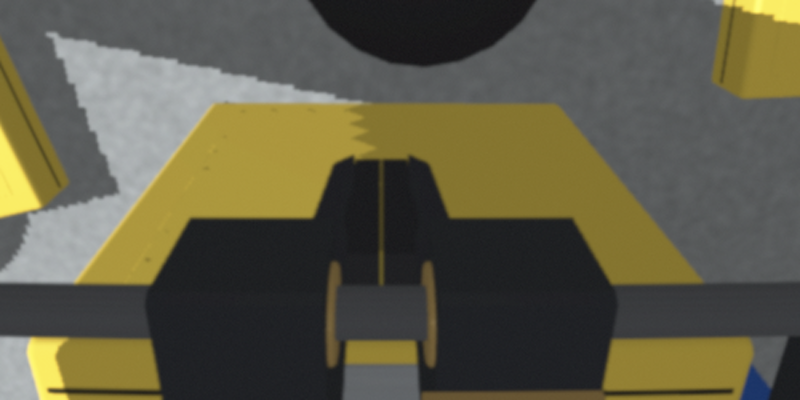

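The bottom edge is now at crop row 103 (v≈214), which is y≈0.138, so the box is snug against blue. I'll back off, rise, and look.

Request:
{"method": "carry_out", "body": {"commands": [[0.5,0,0,0,0,0],[1.5,0,0,0,0,0],[2.8,0,-1,0,0,0],[4,0,-4,0,0,0],[6,0,-7.5,0,0,0],[9,0,-9,0,0,0],[12,0,-9,0,0,0],[12,0,-9,0,0,0]]}}

```text
time: 7.43
position: [0.5624, 0.1627, 0.2048]
ee_rot: [2.072, 2.36, 0.008]
ft_force: [-0.0, -0.0, 0.1]
finger_gap: 0.006
```

```bash
python3 - <<'E'
from h import *
import pickle
for n in ['top','wrist']:
    c=cam(n); pickle.dump(c,open(n+'7.pkl','wb')); cv2.imwrite(f'pics/{n}7.png',c['image'])
a=cv2.imread('pics/top7.png')[130:290,180:380];cv2.imwrite('pics/topc7.png',cv2.resize(a,(750,600),interpolation=2))
delta([-.14,.125,.2])
E
```

```text
t 7.53 tips row now [[-0.0241  0.2665  0.1884]] F [-0.21 -1.29 -0.7 ] gap 0.01
delta cm [-14.09 -11.67  -1.16] turn [0.04 0.04 0.33]
```

View pics/topc7.png

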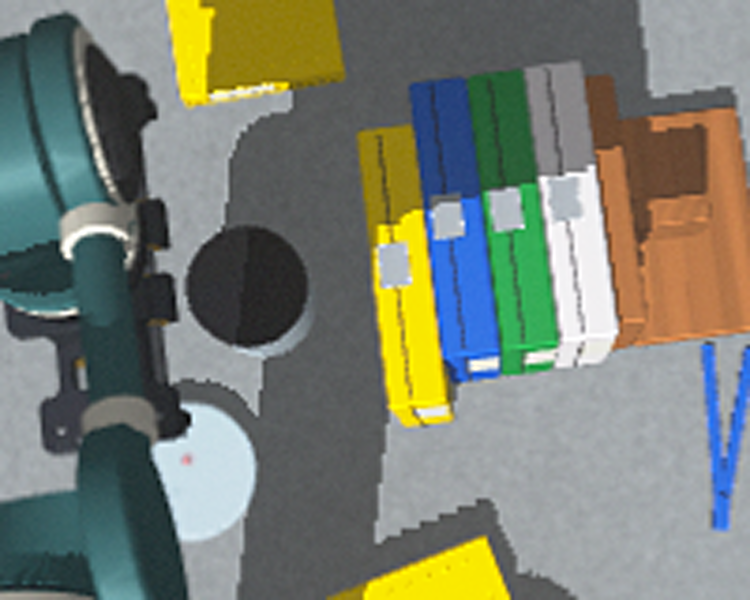

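View pics/wrist7.png

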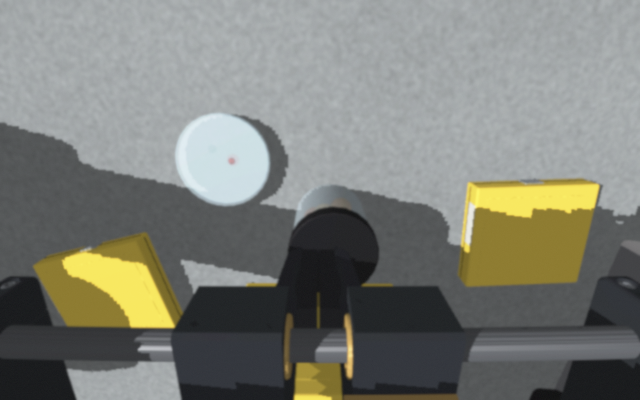

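```bash
python3 - <<'E'
from h import *
import pickle
t=pickle.load(open('top7.pkl','rb'))
for q in [(358,132),(412,126),(411,83),(468,78),(390,405),(441,396),(445,357)]: print(q,torow(atz(t,crop(*q,x0=180),.15)).round(4))
E
```

```text
(358, 132) [[0.0567 0.1368 0.15  ]]
(412, 126) [[0.0562 0.105  0.15  ]]
(411, 83) [[0.082  0.1025 0.15  ]]
(468, 78) [[0.0806 0.0689 0.15  ]]
(390, 405) [[-0.1043  0.1375  0.15  ]]
(441, 396) [[-0.103   0.1079  0.15  ]]
(445, 357) [[-0.081   0.1028  0.15  ]]
```

The top view shows yellow upright against blue (y 0.104–0.138). Its front sticks out about 25 mm and the jar and dish haven't moved. Next is the push on the front end.

Request:
{"method": "carry_out", "body": {"commands": [[-1,-3,-1.2,0,0,0],[-2,-6,-1.2,0,0,0],[-4,-9,-1.2,0,0,0.3],[-7,-11,-1.2,0,0,0.3],[-10,-12.7,-1.2,0,0,0.3],[-13,-12.7,-1.2,0,0,0.3],[-14.4,-12.7,-1.2,0,0,0.3],[-14.4,-12.7,2,0,0,0.3],[-14.4,-12.7,5,0,0,0.3],[-14.4,-12.7,7.5,0,0,0.3],[-14.4,-12.7,8.5,0,0,0.3],[-14.4,-12.7,8.5,0,0,0.3]]}}

```text
time: 8.53
position: [0.451, -0.0017, 0.1135]
ee_rot: [-2.08, -2.347, 0.008]
ft_force: [-0.8, 0.2, 0.5]
finger_gap: 0.009
```

```bash
python3 - <<'E'
from h import *
delta([-.1,.122,.104])
E
```

```text
t 8.53 tips row now [[-0.1539  0.1207  0.0995]] F [-0.8   0.18  0.46] gap 0.01
delta cm [ 0.15  5.37 -0.49] turn [-0.42 -0.05 -0.19]
```

Request:
{"method": "carry_out", "body": {"commands": [[0.1,0.8,-0.5,0,0,0],[0.1,1.6,-0.5,0,0,0],[0.1,2.2,-0.5,0,0,0],[0.1,2.5,-0.5,0,0,0],[0.1,2.8,-0.5,0,0,0],[0.1,3.1,-0.5,0,0,0],[0.1,3.4,-0.5,0,0,0],[0.1,3.7,-0.5,0,0,0],[0.1,4.0,-0.5,0,0,0],[0.1,4.3,-0.5,0,0,0],[0.1,4.5,-0.5,0,0,0],[0.1,4.5,-0.5,0,0,0]]}}

```text
time: 9.53
position: [0.4989, 0.0054, 0.1217]
ee_rot: [2.082, 2.352, 0.0]
ft_force: [-2.5, 0.2, 2.9]
finger_gap: 0.005
```

```bash
python3 - <<'E'
from h import *
import pickle
delta([-.1,.122,.104])
for n in ['top','scene']:
    c=cam(n); pickle.dump(c,open(n+'8.pkl','wb')); cv2.imwrite(f'pics/{n}8.png',c['image'])
a=cv2.imread('pics/top8.png')[130:290,180:380];cv2.imwrite('pics/topc8.png',cv2.resize(a,(750,600),interpolation=2))
E
```

```text
t 9.53 tips row now [[-0.1053  0.1218  0.1077]] F [-2.49  0.19  2.94] gap 0.0
delta cm [0.02 0.53 0.37] turn [ 0.    0.   -0.13]
```

View pics/topc8.png

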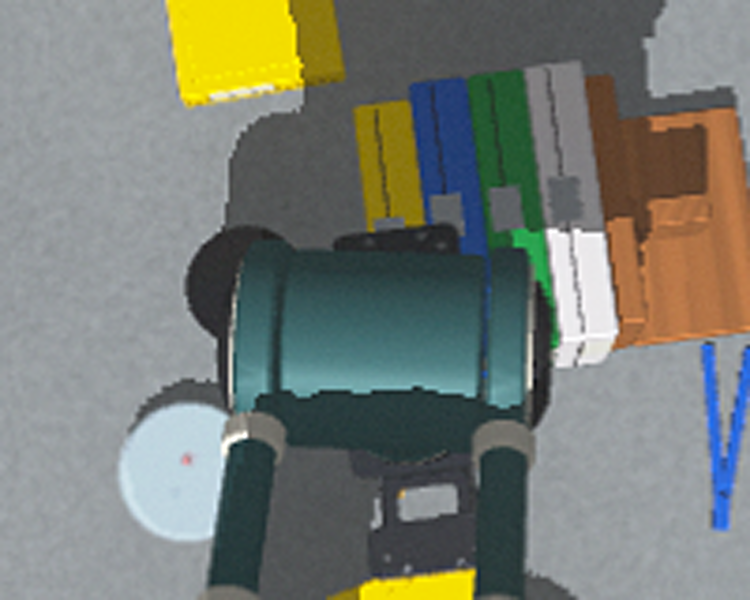

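Yellow's back edge is now at crop (354,107)–(409,100), i.e. x≈0.072. About 9.5 mm remains.

Request:
{"method": "carry_out", "body": {"commands": [[0,0.2,0.3,0,0,0],[0,0.4,0.3,0,0,0],[0,0.6,0.3,0,0,0],[0,0.75,0.3,0,0,0],[0,0.85,0.3,0,0,0],[0,0.9,0.3,0,0,0],[0,0.9,0.3,0,0,0]]}}

```text
time: 10.22
position: [0.5078, 0.0065, 0.1185]
ee_rot: [2.082, 2.352, 0.0]
ft_force: [-1.4, -0.0, -0.2]
finger_gap: -0.002
```

```bash
python3 - <<'E'
from h import *
import pickle
delta([-.1,.122,.104])
for n in ['top']:
    c=cam(n); cv2.imwrite(f'pics/{n}9.png',c['image'])
a=cv2.imread('pics/top9.png')[130:210,250:350];cv2.imwrite('pics/topc9.png',cv2.resize(a,(750,600),interpolation=2))
E
```

```text
t 10.22 tips row now [[-0.0963  0.1219  0.1045]] F [-1.42 -0.   -0.18] gap -0.0
delta cm [ 0.01 -0.37  0.05] turn [ 0.01 -0.   -0.13]
```

View pics/topc9.png

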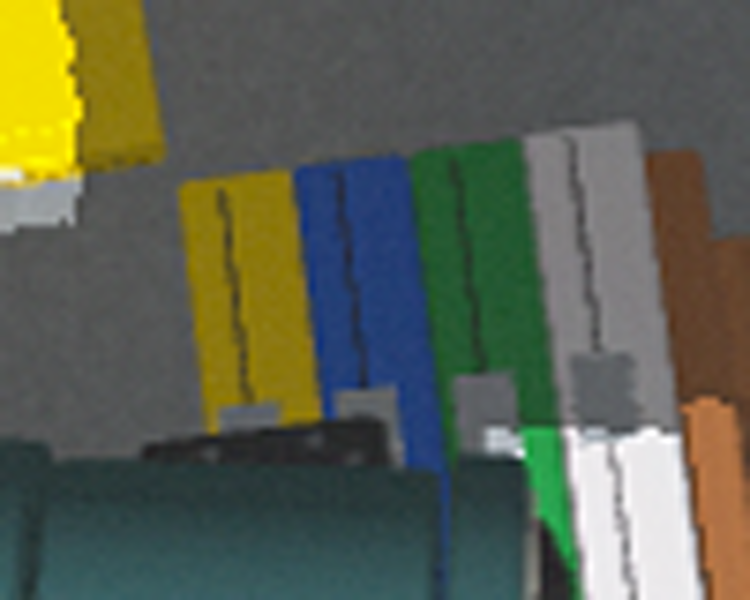

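Yellow's back edge (midpoint v≈176) and its clasp now line up with the other boxes to within about a pixel. I'll retract and check.

Request:
{"method": "carry_out", "body": {"commands": [[0,-0.6,0,0,0,0],[0,-2,0,0,0,0],[0,-4,0,0,0,0],[0,-5,-2,0,0,0],[0,-5,-5,0,0,0],[0,-5,-9,0,0,0],[2,-6,-12,0,0,0],[6,-7,-13,0,0,0],[10,-7,-13,0,0,0],[14,-7,-13,0,0,0],[18,-7,-13,0,0,0],[18,-7,-13,0,0,0]]}}

```text
time: 11.27
position: [0.4154, 0.1825, 0.2497]
ee_rot: [-2.074, -2.358, -0.007]
ft_force: [0.8, -1.0, 0.9]
finger_gap: 0.004
```

```bash
python3 - <<'E'
from h import *
import pickle
delta([-.1,.122,.104])
for n in ['top','scene','wrist']:
    c=cam(n); pickle.dump(c,open(n+'10.pkl','wb'));cv2.imwrite(f'pics/{n}10.png',c['image'])
a=cv2.imread('pics/top10.png')[130:290,180:380];cv2.imwrite('pics/topc10.png',cv2.resize(a,(750,600),interpolation=2))
a=cv2.imread('pics/scene10.png')[95:285,225:435];cv2.imwrite('pics/scenec10.png',cv2.resize(a,None,fx=3,fy=3,interpolation=2))
E
```

```text
t 11.27 tips row now [[-0.1663  0.308   0.2357]] F [ 0.81 -0.96  0.93] gap 0.0
delta cm [-18.67   6.53  13.11] turn [ 0.16 -0.24  0.22]
```

View pics/topc10.png

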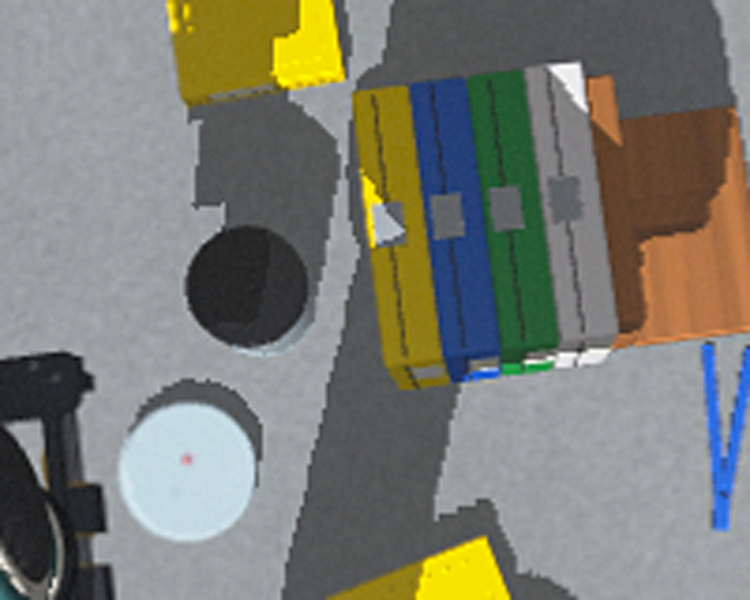

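View pics/scenec10.png

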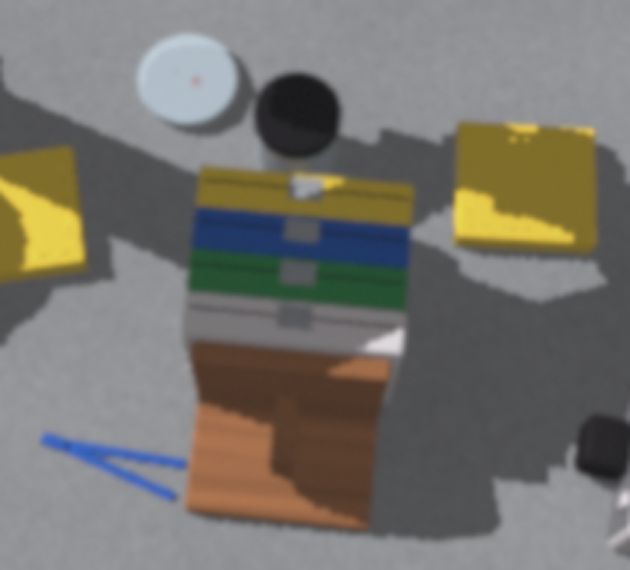

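```bash
python3 - <<'E'
from h import *
import pickle
t=pickle.load(open('top10.pkl','rb'))
for q in [(353,92),(409,87),(388,365),(445,356)]: print(q,torow(atz(t,crop(*q,x0=180),.15)).round(4))
print('jar',torow(atz(t,crop(248,287,x0=180),.09)),'dish',torow(atz(t,crop(187,472,x0=180),.015)))
print(arm.job_done())
E
```

```text
(353, 92) [[0.0811 0.1369 0.15  ]]
(409, 87) [[0.0798 0.1039 0.15  ]]
(388, 365) [[-0.0814  0.1358  0.15  ]]
(445, 356) [[-0.0805  0.1028  0.15  ]]
jar [[-0.0162482   0.21791438  0.09      ]] dish [[-0.11866759  0.27942045  0.015     ]]
the job is handed in; nothing more can be done
None
```

The yellow slide box is upright again beside the blue box, with its front end flush with the row, and I handed the job in at about 11.4 s. I used only pushes with the closed fingertips. One push on its top edge stood it up and pressed it against blue, with at most about 14 N in the readings. A light push on the front end, about 4 N in the readings, then slid it in about 25 mm.

**Last checks (top camera, arm clear of everything):**
- **Position:** the box top measures x from −0.081 to +0.080 m and y from 0.103 to 0.137 m in the row frame. That puts its centre at about x = 0 and y = 0.120 m.
- **Small disagreement:** that y is 1 mm below the stated 121–126 mm, within the 2 mm calibration error. In the picture the box lies right against blue with no overlap.
- **Alignment:** just before I backed off, its back edge and clasp lined up with the other three boxes to within about a pixel.
- **Other things:** the jar, dish, forceps and the other boxes show no visible movement from the first pictures; the dish reads the same to the millimetre.

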